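Isolate the box, then hold the tester on its test pad

ROBOT

A 6-joint arm with a two-finger parallel gripper is mounted at the origin on the work surface; the furniture and walls round the work are solid. World frame = base frame: x ahead of the robot, y to its left, z up, the work surface at z = 0. Lengths are in mm, angles in degrees, forces in N, time in s.
With the tool pointing down it reaches from about 350 to 850 mm from the base axis. Payload 8.1 kg.
Tool frame: the origin (TCP) lies midway between the tips of the shut fingers; the grasp point (between the pads) lies 19 mm behind it; z points along the fingers, y is the line along which they close (so a half turn about z gives the same grasp; the last joint's range is limited). The gripper opens to 85 mm and grips with 20 to 120 N. Pads are 22 mm wide; open, the fingers measure 114 mm over their backs; the gripper's body (76 mm by 85 mm) begins 54 mm behind the grasp point. The pads swing forward as they close: fully open they stand 13 mm farther back than shut.
Start: joints at [68.732, 7.471, 85.268, -0, 87.261, -4.893], TCP at [169.133, 575.673, 231.292] pointing down, gripper open.
Joint ranges: [-169.43, 169.43], [-51.17, 129.36], [1.28, 143.12], [-76.62, 256.62], [0, 156.53], [-152.29, 152.29]. Speed limits (degrees/s): [136.94, 136.94, 159.86, 180, 180, 180].

INTERFACE

Orientations are given as [roll, pitch, yaw] about the fixed x, y, z axes, in that order (R = Rz(yaw) Ry(pitch) Rx(roll)).
In Python, from bench import r gives the robot as it stands.
- The arm moves only by the tool apply_moves, never from a script. Its argument "steps" is a list of rows, each a list of 7 numbers: the opening, from -1 (shut) to 1 (fully open), then the shift along the tool's x, y, z in mm, then the turn, a rotation vector about the tool's x, y, z in units of 5 degrees (1.0 is 5 degrees). A call has exactly 8 rows; each row shifts and turns the commanded pose from where the row before left it, along the tool's axes as they then stand; what a row does not reach is not made up. A row lasts 1/10 s, in which the tool goes at most 50 mm and 8.59 degrees, less where a joint would pass 70% of its speed; a pose out of reach is approached as far as the arm can. A call is refused whole if a number of a shift passes 50 or a number of a turn 1, either way. A call with a gripper value outside its range is refused whole. The fingers move at their own pace and stop on an object; "squeeze" is the grip in N (left out, the last holds). Time passes only in rows, so rows that do not move let the fingers close, or fill a call up. It gives the time, the measured TCP pose, the force, the opening and the grip force at its end, in the units of the state.
- r.sense(): the state, without advancing time (a new reading comes with each control period).
- r.snapshot(name): name is "scene" or "top"; returns a dict with "color" (384x512x3 uint8, blue, green, red), "depth" (384x512 float32, mm along the optical axis (not along the pixel's ray), 0 where there is no reading), "mtx" (3x3 intrinsics, pixels), "T" (4x4, takes a point from camera to world coordinates). Camera axes: x right, y down, z forward; pixel columns grow to the right and rows downward; lengths in mm; the calibration is good to about 2 mm. A picture is of the moment at which its call begins.
- r.hand_in(): hands the job in; it is judged then, once.
The state is a dict: "time": time; "joint_pos": joint angles; "qd": joint speeds; "joint_efforts": joint torques, N m; "tool_pos": TCP position; "tcp_rot": TCP orientation; "ft_force": force on the tool from outside, world axes, zero at the start; "wrist_torque": the same for the moment, N m; "finger_gap": finger opening in mm; "grip_force": force on a finger pad.
Only numpy, scipy, OpenCV 4.12 (cv2) and the standard library are available. Lean on these libraries where they do the work, as an engineer would, in place of code of your own. Each camera call takes 0.05 s, during which the arm holds its last target. There are 200 camera calls.

TASK

Turn the handle on the grey isolator box anticlockwise (seen from above) fully to its off stop, and only then take the tester out of its wooden stand and hold it upright with its spring tip on the centre of the wide flat pad, pressing lightly so that the tip is pushed about half way in. Do not touch the two domed nuts with the tester, never press hard, and leave the spinning top, the bare jar and the tape roll where they are. The program finishes while the gripper still holds the tester there.

Things in the scene. Friction and masses are not known exactly. Their poses are not given: they have to be found in the camera images.
- isolator: fixed grey metal box lying on its back, 94 (x) x 154 (y) x 70 mm high, lid up; origin: centre of its underside. In its frame the black handle stands at y = +35 mm, a row of three brass posts at y = -50 mm, x = -29, 0, +29 mm (which is where varies). Two grey cable glands stick out 16 mm at the +y end. It stands left or right of the robot's middle, turned up to 0.25 rad
- handle (a joint): rotary handle on the isolator's lid: 0 = on stop, grows anticlockwise seen from above, 1.05 rad (60 degrees) = off stop; it stays where it is left (friction about 0.06 N m), no spring. At 0 the bar lies along the isolator's x axis
- handle_grip (a point): grip point on the handle's upright turning axis, 104 mm above the table, 34 mm above the lid; turns with the handle. The handle is a black bar 64 mm long (point x), 13 mm thick (point y), 18 to 44 mm above the lid; a bright line on top marks its pointer end (-x). What lies below it stands at most 17 mm above the lid
- test_pad: the wide flat-topped round brass post, 26 mm diameter, 12 mm high, fixed on the lid, with a fine dark ring and a dark centre dot on its flat top; origin: centre of its underside, on the lid
- pad_top (a point): centre of the flat top of test_pad, 82 mm above the table: the spot to touch
- nut_a: narrow domed brass nut, 18 mm wide at the foot, 12 mm high, fixed on the lid beside the pad; origin: centre of its underside
- nut_b: second domed brass nut, like nut_a
- stand: fixed block of pale wood, 66 x 66 x 60 mm high, with one round blind hole, 20 mm wide and 54 mm deep, in the middle of its top; origin: centre of its underside. Stand and isolator are on opposite sides (y) of a fixed pine shelf, x 0.23 to 0.62, y -0.05 to 0.14 m, 160 mm high (290 mm beyond x 0.55). Above y < -0.22 a wall shelf hangs 690 mm up; wall at y about -0.43
- tester: loose hand tester, 90 g, upright in the stand's hole; origin: centre of the underside of its black round guard (30 mm wide, 4 thick), which rests on the stand; z up. Above: square grey bar 18 x 18 mm, sides along x and y, to 72 mm above the origin, black button to 75 mm. Below: black nose, 14 mm wide tapering to 9, down to 34 mm below the origin, then a steel pin 6 mm wide
- tester_tip (a joint): travel of the tester's sprung steel pin into the nose: 0 = out, 0.010 m = fully in; spring 1 N at the start of travel and 0.4 N more per mm (5 N fully in; beyond that it is rigid)
- tip_end (a point): rounded end of the steel pin, 50 mm below the tester's origin when the pin is out, on the tester's axis
- spin_top: bystander: small wooden spinning top with a blue disc, 43 mm wide, 54 mm high; origin: centre of its underside
- bare_jar: bystander: round jar of bare wood with a lid, 67 mm wide, 58 mm high; origin: centre of its underside
- tape_roll: bystander: roll of tan tape lying flat, 86 mm wide, 24 mm high; origin: centre of its underside

How it is judged (in metres and radians):
On the way, in this order (a step that is already met when the one before it is completed fails the run):
1. the handle is turned to off while the tester still stands in its stand (value of joint handle above 0.97 rad and distance of tester from where it was at the start of the episode below 0.02 m), for 0.2 s.
2. the tester is lifted clear of its stand in the gripper (z of tip_end in the frame of stand above 0.062 m and contact force between the fingers and tester above 1 N), for 0.1 s.
At the end, for the whole second after the job is handed in: Handle at off (over 0.97 rad); fingers hold the tester still, within 0.12 rad of upright, tip within 8 mm of the pad centre, pushed in 1.5 to 8.5 mm with 0.8 to 6 N, the tester bearing on nothing but the pad; bystanders within 20 mm of where they stood (value of joint handle above 0.97 rad and contact force between tester and test_pad between 0.8 and 6 N and value of joint tester_tip between 0.0015 and 0.0085 m and horizontal distance between tip_end and pad_top below 0.008 m and angle between tester's own z axis and vertical below 0.12 rad and height (world z) of tester above 0.115 m and contact force between the fingers and tester above 1 N and contact force between tester and isolator below 0.2 N and contact force between tester and stand below 0.2 N and linear speed of tester below 0.02 m/s and distance of each of spin_top, bare_jar, tape_roll from where it was at the start of the episode below 0.02 m); the arm keeps its last pose, push and grip.
It fails at once if the tester touches the pad before the handle is off (contact force between tester and test_pad above 0.2 N and value of joint handle below 0.97 rad).
It fails at once if the tester is pressed hard on the pad (over 10 N) (contact force between tester and test_pad above 10 N).
It fails at once if the tester touches a domed nut (contact force between tester and nut_a above 0.3 N or contact force between tester and nut_b above 0.3 N).
It fails at once if a bystander is disturbed (distance of any of spin_top, bare_jar, tape_roll from where it was at the start of the episode above 0.03 m).
It also fails if it takes over 64 s, if anything falls off the work surface, if the arm or the gripper's body presses on something with over 40 N, if the wrist force passes 120 N, or if a joint passes its speed limit or range.

## Working session

There is one attempt and no reset: what is moved stays moved. The work goes in short steps, Python scripts to look and compute and a tool call to move; the robot and the scene stay as the last step left them, time stands still between calls to the robot, and variables do not carry over. Pictures are saved under pics/ and viewed, at most 10 in all, crops included, and the job is handed in when it is done.

Besides the shell and the picture viewer there is one more tool, called after "Emit:" by a JSON object that holds its "fn" and its "kwargs", one argument or row to a line. apply_moves: Moves the arm, as the interface text tells. Its arguments: {"type":"object","properties":{"steps":{"type":"array"},"squeeze":{"type":"number"}},"required":["steps"]}

```bash
mkdir -p pics; ls; python3 - <<'E'
from bench import r
import cv2,numpy as np,pickle
s=r.sense();print(s)
for n in("scene","top"):
    d=r.snapshot(n);cv2.imwrite(f"pics/{n}0.png",d["color"]);pickle.dump(d,open(f"{n}0.pkl","wb"));print(n,d["mtx"].round(1).tolist(),d["T"].round(3).tolist())
E
```

```text
pics
{'time': 0.0, 'joint_pos': array([ 6.87302468e+01,  7.51658449e+00,  8.53306539e+01,  3.68716701e-04,
        8.72605552e+01, -4.89190048e+00]), 'qd': array([ 0.02072563,  0.04786731, -0.04600821, -0.00956726,  0.21325602,
        0.0030464 ]), 'joint_efforts': array([ 1.97143869e-03, -5.69393027e+01, -5.00563002e+01,  1.06788079e-04,
        1.45804236e-02,  2.41421492e-05]), 'tool_pos': array([168.94479968, 575.14469911, 230.21585911]), 'tcp_rot': array([-1.79892630e+02, -9.55913592e-03,  1.63622120e+02]), 'ft_force': array([-0.38256291, -0.11675923, -0.42335276]), 'wrist_torque': array([ 0.00479849, -0.01115309, -0.01551658]), 'grip_force': 0.0, 'finger_gap': 85.55150229699437}
scene [[431.2, 0.0, 253.5], [0.0, 431.2, 187.4], [0.0, 0.0, 1.0]] [[0.407, -0.493, 0.769, -404.429], [-0.913, -0.198, 0.357, -389.091], [-0.024, -0.847, -0.531, 659.678], [0.0, 0.0, 0.0, 1.0]]
top [[479.1, 0.0, 257.7], [0.0, 479.1, 191.1], [0.0, 0.0, 1.0]] [[-0.012, -0.992, 0.123, 264.738], [-1.0, 0.012, 0.003, -6.837], [-0.004, -0.123, -0.992, 1285.839], [0.0, 0.0, 0.0, 1.0]]
```

View pics/scene0.png

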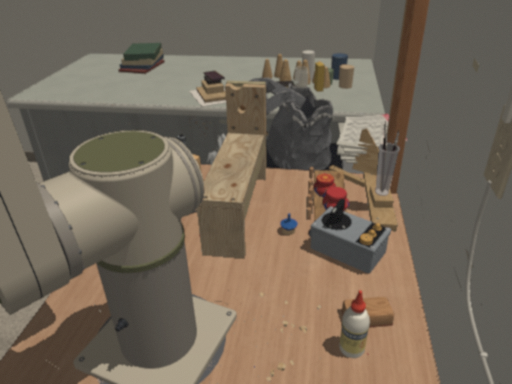

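View pics/top0.png

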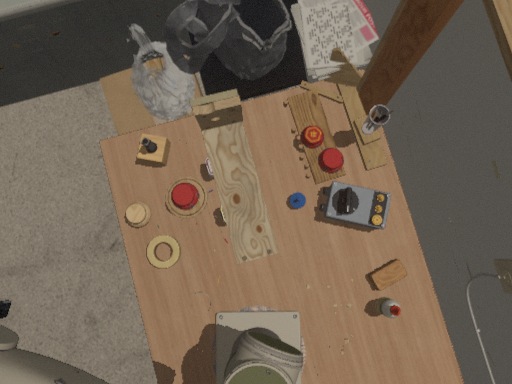

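Scene view: the isolator is at about (350,237) and the shelf at (235,190). Top view: isolator at (357,205) with the handle at (348,203) and posts near (379,197–221), stand with tester at (151,148), blue top at (298,201), jar at (138,214), tape at (163,252). I'll enlarge the two work areas and get heights.

```bash
cat > h.py <<'E'
import cv2,numpy as np,pickle
def world(d,u,v,z=None):
    K,T=d["mtx"],d["T"]
    ray=np.array([(u-K[0,2])/K[0,0],(v-K[1,2])/K[1,1],1.])
    if z is None: t=d["depth"][int(round(v)),int(round(u))]
    else: t=(z-T[2,3])/(T[:3,:3]@ray)[2]
    return T[:3,:3]@(ray*t)+T[:3,3]
def cloud(d):
    K,T=d["mtx"],d["T"];v,u=np.mgrid[:384,:512];z=d["depth"]
    p=np.stack([(u-K[0,2])/K[0,0]*z,(v-K[1,2])/K[1,1]*z,z],-1)
    return p@T[:3,:3].T+T[:3,3]
def crop(d,u0,v0,u1,v1,s):
    return cv2.resize(d["color"][v0:v1,u0:u1],None,fx=s,fy=s,interpolation=cv2.INTER_CUBIC)
E
python3 - <<'E'
from h import *
d=pickle.load(open("top0.pkl","rb"));s=pickle.load(open("scene0.pkl","rb"))
a=crop(d,315,170,395,240,5);b=crop(d,115,120,195,190,5);
cv2.imwrite("pics/c1.png",np.vstack([np.hstack([a,b]),np.zeros((1,800,3),np.uint8)])[:350])
P=cloud(d)
def rect(u0,v0,u1,v1,zl,zh):
    q=P[v0:v1,u0:u1].reshape(-1,3);q=q[(q[:,2]>zl)&(q[:,2]<zh)]
    R=cv2.minAreaRect(q[:,:2].astype(np.float32));return len(q),np.median(q,0).round(1),R
print("table",np.median(P[260:300,300:340,2]))
print("lid",rect(315,175,395,240,60,78)); print("post",rect(365,180,395,235,78,90))
print("handle",rect(325,180,370,225,100,125)); print("stand",rect(130,125,172,170,54,66)); print("tester",rect(130,125,172,170,75,150))
print("shelf",rect(180,85,280,265,150,170))
np.set_printoptions(linewidth=250)
print(P[180:232:2,320:394:3,2].round(0).astype(int))
E
```

```text
table 0.9821189690128449
lid (1892, array([ 376.4, -261.5,   71.2]), ((377.3928527832031, -259.2122802734375), (154.90191650390625, 95.10611724853516), 76.712158203125))
post (117, array([ 342.1, -303.8,   82.3]), ((362.9987487792969, -301.4650573730469), (26.67584228515625, 72.68797302246094), 84.194580078125))
handle (159, array([ 384.1, -223.3,  113.7]), ((385.101806640625, -222.15625), (18.940671920776367, 62.67621994018555), 84.04072570800781))
stand (521, array([528. , 266.7,  60.9]), ((534.4454345703125, 272.82415771484375), (68.9169692993164, 66.89668273925781), 79.45553588867188))
tester (110, array([530.9, 267.9, 124.9]), ((534.27392578125, 272.1131591796875), (19.293174743652344, 18.786928176879883), 63.84898376464844))
shelf (5902, array([402.5,  39.6, 157.6]), ((406.01190185546875, 40.1995849609375), (330.6121520996094, 102.46221923828125), 14.709163665771484))
[[  19   17   20    0    3    0    3   -3   -2    3    4   -2    2    1   -4    1    1    2    4   -2   -4   -1    6    1    0]
 [  21   -3    1   -3   69   71   69    0    3    3   -4    4    2   -2    3    1    
[... 2415 characters left out ...]
 70   69   70   70   80   81   81   85   74    2    3   -4]
 [   4    1    3    2    3    2    0    0    2   20   60   71   72   72   72   70   75   71   81   82   80   69    2   -2    1]
 [   1    2    4    4    0    2    2   -1    1   -1   -1    9   26   60   67   71   69   74   82   82   72   73   -3   -2    4]
 [   3    0    0    0   -1    3    0    4    2    6 1286    0    0    2   10   23   63   68   76   73   74   76   -1   -1    0]
 [   2   -2   -1    4    1    3    4   -2    0    2    2   -3    2    0    1    5    4    9   21   62   69   69    3    3   -2]
 [   2   -4    4   -1    3    4    3    2    1    1   -3   -1    2   -2    2    4    3    0    1    2    2    1    5   -3   -3]]
```

View pics/c1.png

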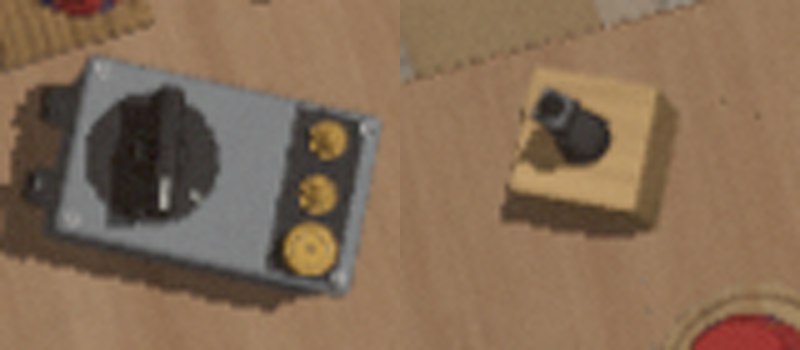

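The crop shows the handle's bright pointer line at its lower end, near crop (163,195), so isolator +x points roughly to world +x and the isolator yaw is about -13°. The pad is the wide ringed post at crop (310,249), pixel (377,219.8). The nuts are above it at crop (317,193) and (328,140). The tester stands in the stand at crop (585,135).

```bash
cat >> h.py <<'E'
from scipy.spatial.transform import Rotation as Ro
def plan(s,way,grip,n=None):
    """way: list of (x,y,z,yaw_deg,rows); straight tool-down moves from the sensed pose; prints rounded rows."""
    p=np.array(s["tool_pos"]);R=Ro.from_euler("xyz",s["tcp_rot"],degrees=True);rows=[]
    for x,y,z,yaw,k in way:
        p0=p.copy();yaw0=R.as_euler("xyz",degrees=True)[2];dy=(yaw-yaw0+180)%360-180
        for i in range(k):
            t=(i+1)/k;tgt=p0+(np.array([x,y,z])-p0)*t
            sh=np.round(R.inv().apply(tgt-p));Rt=Ro.from_euler("xyz",[180,0,yaw0+dy*t],degrees=True)
            rv=np.round((R.inv()*Rt).as_rotvec()/np.radians(5),2)
            rows.append([grip]+[float(v) for v in sh]+[float(v) for v in rv])
            p=p+R.apply(sh);R=R*Ro.from_rotvec(rv*np.radians(5))
    for i in range(0,len(rows),8): print("["+",\n".join("["+",".join(f"{v:g}" for v in w)+"]" for w in rows[i:i+8])+"]\n")
    return p,R
E
python3 - <<'E'
from h import *
from bench import r
d=pickle.load(open("top0.pkl","rb"))
for n,u,v,z in(("pad",377,219.8,82),("nut1",378.4,208.6,82),("nut2",380.4,198,82),("h_hi",349.4,188,114),("h_lo",347,212,114),("testertop",145.6,141.2,135)): print(n,world(d,u,v,z).round(1))
s=r.sense()
plan(s,[(390,330,320,135,10),(440,30,320,80,14),(387,-225,200,-6,16)],1)
E
```

```text
pad [ 337.6 -302.3   82. ]
nut1 [ 365.8 -307.    82. ]
nut2 [ 392.6 -313.2   82. ]
h_hi [ 414.9 -229.8  114. ]
h_lo [ 355.7 -221.8  114. ]
testertop [534.3 269.9 135. ]
[[1,-28,-17,-9,-0.02,-0,0.57],
[1,-29,-16,-9,0,-0,0.58],
[1,-30,-15,-9,0,-0,0.57],
[1,-30,-12,-9,0,-0,0.57],
[1,-31,-12,-9,0,-0,0.57],
[1,-32,-10,-9,0,-0,0.58],
[1,-32,-8,-9,0,-0,0.57],
[1,-32,-6,-9,0,-0,0.57]]

[[1,-33,-5,-9,0,-0,0.57],
[1,-33,-4,-9,0,-0,0.58],
[1,-18,-13,0,0,-0,0.79],
[1,-18,-11,0,0,-0,0.78],
[1,-19,-10,0,0,-0,0.79],
[1,-20,-9,0,0,-0,0.78],
[1,-21,-7,0,0,-0,0.79],
[1,-20,-6,0,0,-0,0.78]]

[[1,-22,-5,0,-0,-0,0.79],
[1,-21,-3,0,-0,-0,0.78],
[1,-22,-1,0,-0,-0,0.79],
[1,-21,-0,0,-0,-0,0.78],
[1,-22,1,0,-0,-0,0.79],
[1,-22,3,0,-0,-0,0.78],
[1,-21,4,0,-0,-0,0.79],
[1,-21,6,0,-0,-0,0.79]]

[[1,-16,-0,8,-0,-0,1.07],
[1,-17,1,7,-0,-0,1.08],
[1,-16,2,8,-0,-0,1.07],
[1,-15,4,7,-0,-0,1.08],
[1,-16,6,8,-0,-0,1.07],
[1,-14,7,7,-0,-0,1.08],
[1,-14,8,8,-0,-0,1.07],
[1,-14,9,7,-0,-0,1.08]]

[[1,-12,11,8,-0,-0,1.07],
[1,-11,12,7,-0,-0,1.08],
[1,-10,13,8,-0,-0,1.07],
[1,-9,13,7,-0,0,1.08],
[1,-7,15,8,-0,0,1.07],
[1,-6,15,7,-0,0,1.08],
[1,-5,16,8,-0,0,1.07],
[1,-3,16,7,-0,0,1.08]]
```

Emit:
{"fn": "apply_moves", "kwargs": {
  "steps": [
    [1,-28,-17,-9,0,0,0.6],
    [1,-29,-16,-9,0,0,0.6],
    [1,-30,-15,-9,0,0,0.6],
    [1,-30,-12,-9,0,0,0.6],
    [1,-31,-12,-9,0,0,0.6],
    [1,-32,-10,-9,0,0,0.6],
    [1,-32,-8,-9,0,0,0.6],
    [1,-32,-6,-9,0,0,0.6]
  ]
}}

```text
time: 0.9
tool_pos: [345.2, 377.1, 303.2]
tcp_rot: [-180.0, -0.0, 139.5]
ft_force: [0.2, 0.5, -0.4]
finger_gap: 85.2
grip_force: 0.0
```

Emit:
{"fn": "apply_moves", "kwargs": {
  "steps": [
    [1,-33,-5,-9,0,0,0.6],
    [1,-33,-4,-9,0,0,0.6],
    [1,-18,-13,0,0,0,0.8],
    [1,-18,-11,0,0,0,0.8],
    [1,-19,-10,0,0,0,0.8],
    [1,-20,-9,0,0,0,0.8],
    [1,-21,-7,0,0,0,0.8],
    [1,-20,-6,0,0,0,0.8]
  ]
}}

```text
time: 1.7
tool_pos: [405.5, 198.2, 320.9]
tcp_rot: [-180.0, 0.0, 109.5]
ft_force: [0.4, -0.3, -0.4]
finger_gap: 85.2
grip_force: 0.0
```

Emit:
{"fn": "apply_moves", "kwargs": {
  "steps": [
    [1,-22,-5,0,0,0,0.8],
    [1,-21,-3,0,0,0,0.8],
    [1,-22,-1,0,0,0,0.8],
    [1,-21,0,0,0,0,0.8],
    [1,-22,1,0,0,0,0.8],
    [1,-22,3,0,0,0,0.8],
    [1,-21,4,0,0,0,0.8],
    [1,-21,6,0,0,0,0.8]
  ]
}}

```text
time: 2.5
tool_pos: [427.6, 25.5, 320.9]
tcp_rot: [-180.0, 0.0, 77.5]
ft_force: [0.9, 0.5, 0.9]
finger_gap: 84.9
grip_force: 0.0
```

```bash
python3 - <<'E'
from h import *
from bench import r
s=r.sense();print(s["tool_pos"],s["tcp_rot"],s["time"])
plan(s,[(386,-225,200,-7,19),(386,-225,170,-7,5)],1)
E
```

```text
[427.55842091  25.53556516 320.91139678] [-1.79964044e+02  4.97962167e-03  7.74612264e+01] 2.5
[[1,-13,1,6,-0.01,0,0.89],
[1,-14,2,7,0,0,0.89],
[1,-13,2,6,0,0,0.89],
[1,-13,4,6,0,0,0.89],
[1,-12,5,7,0,0,0.89],
[1,-12,5,6,0,0,0.88],
[1,-12,7,7,0,-0,0.89],
[1,-11,8,6,0,-0,0.89]]

[[1,-10,8,6,0,-0,0.89],
[1,-10,9,7,0,-0,0.89],
[1,-9,10,6,0,-0,0.89],
[1,-8,10,6,0,-0,0.89],
[1,-8,12,7,0,-0,0.89],
[1,-6,11,6,0,-0,0.89],
[1,-6,12,6,0,-0,0.89],
[1,-4,13,7,0,-0,0.89]]

[[1,-4,13,6,0,-0,0.88],
[1,-2,13,7,0,-0,0.89],
[1,-2,13,6,0,-0,0.89],
[1,-0,0,6,0,-0,0],
[1,-0,0,6,0,-0,0],
[1,-0,0,6,0,-0,0],
[1,-0,0,6,0,-0,0],
[1,-0,0,6,0,-0,0]]
```

Emit:
{"fn": "apply_moves", "kwargs": {
  "steps": [
    [1,-13,1,6,0,0,0.9],
    [1,-14,2,7,0,0,0.9],
    [1,-13,2,6,0,0,0.9],
    [1,-13,4,6,0,0,0.9],
    [1,-12,5,7,0,0,0.9],
    [1,-12,5,6,0,0,0.9],
    [1,-12,7,7,0,0,0.9],
    [1,-11,8,6,0,0,0.9]
  ]
}}

```text
time: 3.3
tool_pos: [409.8, -80.0, 269.5]
tcp_rot: [-180.0, 0.0, 41.4]
ft_force: [-0.6, 0.1, 0.5]
finger_gap: 85.3
grip_force: 0.0
```

Emit:
{"fn": "apply_moves", "kwargs": {
  "steps": [
    [1,-10,8,6,0,0,0.9],
    [1,-10,9,7,0,0,0.9],
    [1,-9,10,6,0,0,0.9],
    [1,-8,10,6,0,0,0.9],
    [1,-8,12,7,0,0,0.9],
    [1,-6,11,6,0,0,0.9],
    [1,-6,12,6,0,0,0.9],
    [1,-4,13,7,0,0,0.9]
  ]
}}

```text
time: 4.1
tool_pos: [391.7, -184.9, 218.8]
tcp_rot: [-180.0, 0.0, 5.4]
ft_force: [-0.1, 0.1, -0.5]
finger_gap: 85.3
grip_force: 0.0
```

Emit:
{"fn": "apply_moves", "kwargs": {
  "steps": [
    [1,-4,13,6,0,0,0.9],
    [1,-2,13,7,0,0,0.9],
    [1,-2,13,6,0,0,0.7],
    [1,0,0,6,0,0,0],
    [1,0,0,6,0,0,0],
    [1,0,0,6,0,0,0],
    [1,0,0,6,0,0,0],
    [1,0,0,0,0,0,0]
  ]
}}

```text
time: 4.9
tool_pos: [384.5, -222.9, 175.2]
tcp_rot: [-180.0, 0.1, -6.8]
ft_force: [0.7, 0.4, 0.4]
finger_gap: 85.6
grip_force: 0.0
```

```bash
python3 - <<'E'
from h import *
from bench import r
s=r.sense();print(s["tool_pos"],s["tcp_rot"],s["time"],s["joint_pos"])
d=r.snapshot("scene");t=r.snapshot("top");pickle.dump((d,t),open("1.pkl","wb"))
cv2.imwrite("pics/c2.png",np.hstack([cv2.resize(crop(t,315,170,395,240,5),(400,350)),cv2.resize(crop(d,285,150,405,270,1),(350,350),interpolation=cv2.INTER_CUBIC)]))
plan(s,[(385.5,-225,93,-7,16)],1)
E
```

```text
[ 384.50828805 -222.88704961  175.21132445] [-1.79951896e+02  7.57776583e-02 -6.80594492e+00] 4.9 [-3.67179704e+01 -1.54700723e+01  1.13024171e+02  3.94146656e-03
  8.25355728e+01  6.00874913e+01]
[[1,0,0,5,-0.01,0.02,0],
[1,0,0,5,0,-0,0],
[1,0,0,5,0,-0,0.01],
[1,0,0,6,0,-0,-0],
[1,0,1,5,0,-0,0],
[1,0,-0,5,0,-0,0],
[1,1,-0,5,0,-0,0.01],
[1,-0,-0,5,0,-0,-0]]

[[1,-0,0,5,0,-0,0],
[1,-0,0,5,0,-0,0],
[1,-0,0,6,0,-0,0.01],
[1,-0,0,5,0,-0,-0],
[1,-0,1,5,0,-0,0],
[1,0,-0,5,0,-0,0],
[1,0,-0,5,0,-0,0.01],
[1,0,-0,5,0,-0,-0]]
```

View pics/c2.png

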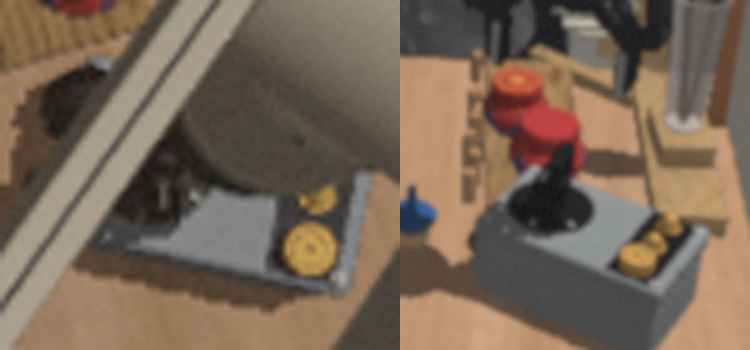

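The left crop shows the gripper over the handle, with pad and nuts unobstructed on the right. In the right crop the open fingers sit either side of and above the handle, which is at crop (560,180). The lid is clear below, so I'll descend.

Emit:
{"fn": "apply_moves", "kwargs": {
  "steps": [
    [1,1,2,10,0,0,0],
    [1,0,0,12,0,0,0],
    [1,0,0,12,0,0,0],
    [1,0,0,12,0,0,0],
    [1,0,0,12,0,0,0],
    [1,0,0,12,0,0,0],
    [1,0,0,12,0,0,0],
    [1,0,0,0,0,0,0]
  ]
}}

```text
time: 5.8
tool_pos: [384.4, -224.9, 92.0]
tcp_rot: [-179.9, 0.2, -6.9]
ft_force: [-1.2, 0.0, 0.6]
finger_gap: 85.5
grip_force: 0.0
```

Emit:
{"fn": "apply_moves", "kwargs": {
  "steps": [
    [-0.2,0,0,0,0,0,0],
    [-0.4,0,0,0,0,0,0],
    [-0.6,0,0,0,0,0,0],
    [-0.8,0,0,0,0,0,0],
    [-1,0,0,0,0,0,0],
    [-1,0,0,0,0,0,0],
    [-1,0,0,0,0,0,0],
    [-1,0,0,0,0,0,0]
  ],
  "squeeze": 25
}}

```text
time: 6.6
tool_pos: [386.1, -225.6, 95.1]
tcp_rot: [-180.0, -0.1, -6.9]
ft_force: [0.1, 2.9, 5.2]
finger_gap: 25.3
grip_force: 24.3
```

```bash
python3 - <<'E'
from h import *
from bench import r
d=r.snapshot("scene");s=r.sense();print({k:np.round(s[k],2) for k in("tool_pos","tcp_rot","ft_force","wrist_torque","finger_gap","grip_force","time")})
cv2.imwrite("pics/c3.png",crop(d,300,150,400,250,6))
E
```

```text
{'tool_pos': array([ 386.06, -225.6 ,   95.1 ]), 'tcp_rot': array([-1.7998e+02, -5.0000e-02, -6.8700e+00]), 'ft_force': array([-0.98,  3.06,  5.29]), 'wrist_torque': array([0.66, 0.09, 0.02]), 'finger_gap': np.float64(25.31), 'grip_force': np.float64(24.26), 'time': np.float64(6.65)}
```

View pics/c3.png

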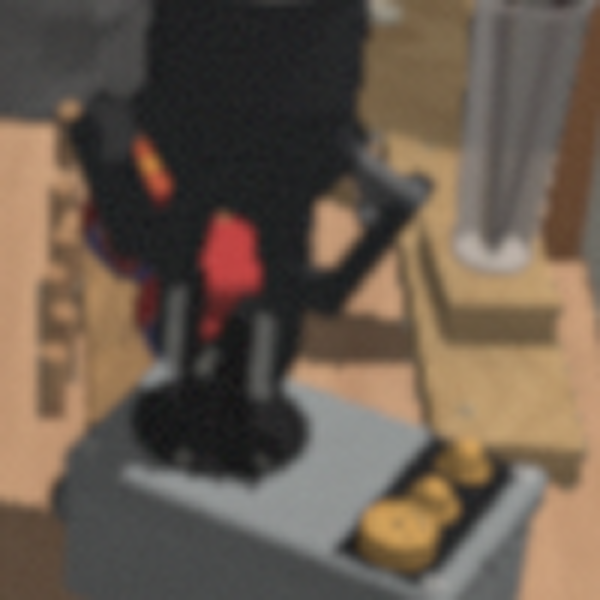

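The picture shows the fingers straddling the handle, at crop (180,330) and (265,350), low over the dial. They stopped at 25 mm with about 5 N of upward push, so the tips are probably on the part below the bar. I'll open a little, go up about 7 mm, and close again.

Emit:
{"fn": "apply_moves", "kwargs": {
  "steps": [
    [0,0,0,0,0,0,0],
    [0,0,0,0,0,0,0],
    [0,0,0,-4,0,0,0],
    [0,0,0,-4,0,0,0],
    [-1,0,0,0,0,0,0],
    [-1,0,0,0,0,0,0],
    [-1,0,0,0,0,0,0],
    [-1,0,0,0,0,0,0]
  ]
}}

```text
time: 7.45
tool_pos: [385.8, -225.6, 102.7]
tcp_rot: [-180.0, -0.0, -6.9]
ft_force: [-0.4, 3.0, 5.3]
finger_gap: 12.2
grip_force: 27.2
```

Emit:
{"fn": "apply_moves", "kwargs": {
  "steps": [
    [-1,0,0,0,0,0,-0.8],
    [-1,0,0,0,0,0,-0.8],
    [-1,0,0,0,0,0,-0.8],
    [-1,0,0,0,0,0,-0.8],
    [-1,0,0,0,0,0,-0.8],
    [-1,0,0,0,0,0,-0.8],
    [-1,0,0,0,0,0,-0.8],
    [-1,0,0,0,0,0,-0.8]
  ]
}}

```text
time: 8.25
tool_pos: [385.9, -226.3, 102.7]
tcp_rot: [179.9, -0.0, 25.3]
ft_force: [0.3, -0.5, 2.9]
finger_gap: 12.3
grip_force: 26.8
```

Emit:
{"fn": "apply_moves", "kwargs": {
  "steps": [
    [-1,0,0,0,0,0,-0.8],
    [-1,0,0,0,0,0,-0.8],
    [-1,0,0,0,0,0,-0.8],
    [-1,0,0,0,0,0,-0.4],
    [-1,0,0,0,0,0,-0.2],
    [-1,0,0,0,0,0,0],
    [-1,0,0,0,0,0,0],
    [-1,0,0,0,0,0,0]
  ]
}}

```text
time: 9.05
tool_pos: [386.1, -226.5, 102.7]
tcp_rot: [179.9, 0.0, 40.1]
ft_force: [3.5, -4.9, 0.5]
finger_gap: 12.2
grip_force: 26.6
```

```bash
python3 - <<'E'
from bench import r
import numpy as np
s=r.sense();print({k:np.round(s[k],2).tolist() for k in("tool_pos","tcp_rot","ft_force","wrist_torque","finger_gap","grip_force","time","joint_pos")})
E
```

```text
{'tool_pos': [386.14, -226.52, 102.73], 'tcp_rot': [179.88, 0.0, 40.07], 'ft_force': [3.53, -4.89, 0.47], 'wrist_torque': [-0.84, -0.54, 0.08], 'finger_gap': 12.17, 'grip_force': 26.63, 'time': 9.05, 'joint_pos': [-36.94, -11.01, 117.13, -0.03, 73.76, 13.0]}
```

Emit:
{"fn": "apply_moves", "kwargs": {
  "steps": [
    [-1,0,0,0,0,0,-0.5],
    [-1,0,0,0,0,0,-0.5],
    [-1,0,0,0,0,0,-0.4],
    [-1,0,0,0,0,0,-0.2],
    [-1,0,0,0,0,0,-0.2],
    [-1,0,0,0,0,0,0],
    [-1,0,0,0,0,0,0],
    [-1,0,0,0,0,0,0]
  ]
}}

```text
time: 9.85
tool_pos: [386.2, -226.6, 102.7]
tcp_rot: [179.9, 0.0, 49.0]
ft_force: [3.3, -4.0, 0.6]
finger_gap: 12.1
grip_force: 30.5
```

```bash
python3 - <<'E'
from bench import r
import numpy as np
s=r.sense();print({k:np.round(s[k],2).tolist() for k in("tool_pos","tcp_rot","ft_force","wrist_torque","finger_gap","grip_force","time","joint_pos")})
E
```

```text
{'tool_pos': [386.25, -226.63, 102.74], 'tcp_rot': [179.87, 0.01, 49.01], 'ft_force': [3.3, -3.99, 0.58], 'wrist_torque': [-0.89, -0.63, -0.64], 'finger_gap': 12.14, 'grip_force': 30.54, 'time': 9.85, 'joint_pos': [-36.95, -11.01, 117.13, -0.02, 73.74, 4.04]}
```

The torque rose to -0.64 N m at yaw 49°, so the handle is on its off stop. Next I'll release and lift.

Emit:
{"fn": "apply_moves", "kwargs": {
  "steps": [
    [0,0,0,0,0,0,0],
    [0,0,0,0,0,0,0],
    [0,0,0,0,0,0,0],
    [0,0,0,-15,0,0,0],
    [0,0,0,-30,0,0,0],
    [0,0,0,-40,0,0,0],
    [0,0,0,-40,0,0,0],
    [0,0,0,-40,0,0,0]
  ]
}}

```text
time: 10.65
tool_pos: [385.2, -225.2, 268.5]
tcp_rot: [-179.9, -0.0, 49.1]
ft_force: [0.8, -0.9, 0.7]
finger_gap: 42.7
grip_force: 0.0
```

```bash
python3 - <<'E'
from h import *
from bench import r
s=r.sense();print(s["tool_pos"],s["tcp_rot"],s["time"])
ts=[r.snapshot("top") for _ in range(4)];t=ts[0].copy();t["color"]=np.mean([x["color"] for x in ts],0).astype(np.uint8)
d=r.snapshot("scene");pickle.dump((ts,d),open("2.pkl","wb"))
cv2.imwrite("pics/c4.png",np.hstack([crop(t,130,125,170,165,10),cv2.resize(crop(d,300,170,400,270,1),(400,400),interpolation=cv2.INTER_CUBIC)]))
q=np.vstack([cloud(x)[125:170,130:172].reshape(-1,3) for x in ts]);q=q[(q[:,2]>120)&(q[:,2]<145)]
print(len(q),np.median(q,0),cv2.minAreaRect(q[:,:2].astype(np.float32)))
q=np.vstack([cloud(x)[125:170,130:172].reshape(-1,3) for x in ts]);q=q[(q[:,2]>50)&(q[:,2]<68)]
print(cv2.minAreaRect(q[:,:2].astype(np.float32)))
E
```

```text
[ 385.15169589 -225.24801274  268.48741455] [-1.79936985e+02 -3.91019993e-03  4.91300081e+01] 10.65
255 [532.52213756 270.80825694 132.36689646] ((533.9347534179688, 272.0248718261719), (19.05230140686035, 18.937101364135742), 65.8086929321289)
((534.2708740234375, 272.9446105957031), (68.67768859863281, 67.21192932128906), 80.02543640136719)
```

View pics/c4.png

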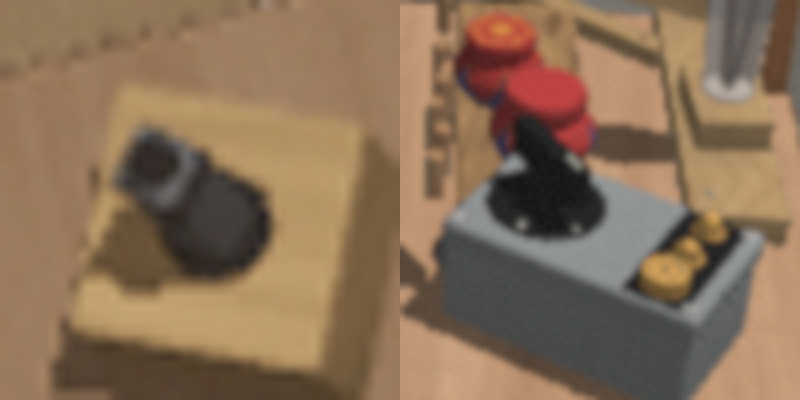

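The handle now points about 60° further round (right crop). The tester's square top, at left crop (157,165), is turned about 22° in the image, which agrees with the depth fit of 66°. I'll move to the tester with tool yaw 66°.

```bash
python3 - <<'E'
from h import *
from bench import r
s=r.sense()
plan(s,[(400,-190,330,52,3),(470,70,330,58,9),(534,272,300,66,8),(534,272,180,66,4)],0)
E
```

```text
[[0,12,-4,-21,-0.01,0,-0.19],
[0,12,-4,-21,-0,0,-0.19],
[0,13,-4,-21,-0,0,-0.19],
[0,28,-12,-0,-0,0,-0.13],
[0,27,-11,-0,-0,0,-0.14],
[0,28,-11,-0,-0,0,-0.13],
[0,28,-11,-0,-0,0,-0.14],
[0,28,-10,-0,-0,0,-0.13]]

[[0,28,-10,-0,-0,0,-0.13],
[0,28,-10,-0,-0,0,-0.14],
[0,29,-9,-0,-0,0,-0.13],
[0,28,-9,-0,-0,0,-0.13],
[0,26,-7,4,-0,0,-0.2],
[0,25,-6,3,-0,0,-0.2],
[0,26,-5,4,-0,0,-0.2],
[0,26,-6,4,-0,0,-0.2]]

[[0,26,-4,3,-0,0,-0.2],
[0,26,-5,4,-0,0,-0.2],
[0,27,-4,4,-0,0,-0.2],
[0,26,-3,4,-0,0,-0.2],
[0,-0,-0,30,-0,0,-0],
[0,-0,-0,30,-0,0,-0],
[0,-0,-0,30,-0,0,-0],
[0,-0,-0,30,-0,0,-0]]
```

Emit:
{"fn": "apply_moves", "kwargs": {
  "steps": [
    [0,12,-4,-21,0,0,-0.2],
    [0,12,-4,-21,0,0,-0.2],
    [0,13,-4,-21,0,0,-0.2],
    [0,28,-12,0,0,0,-0.13],
    [0,27,-11,0,0,0,-0.14],
    [0,28,-11,0,0,0,-0.13],
    [0,28,-11,0,0,0,-0.14],
    [0,28,-10,0,0,0,-0.13]
  ]
}}

```text
time: 11.7
tool_pos: [438.0, -43.8, 327.9]
tcp_rot: [-179.8, 0.1, 55.5]
ft_force: [0.7, -0.4, -0.4]
finger_gap: 42.5
grip_force: 0.0
```

Emit:
{"fn": "apply_moves", "kwargs": {
  "steps": [
    [0,28,-10,0,0,0,-0.13],
    [0,28,-10,0,0,0,-0.14],
    [0,29,-9,0,0,0,-0.13],
    [0,28,-9,0,0,0,-0.13],
    [0,26,-7,4,0,0,-0.2],
    [0,25,-6,3,0,0,-0.2],
    [0,26,-5,4,0,0,-0.2],
    [0,26,-6,4,0,0,-0.2]
  ]
}}

```text
time: 12.5
tool_pos: [500.1, 171.9, 312.4]
tcp_rot: [-179.8, 0.2, 62.2]
ft_force: [-1.0, -0.4, 0.5]
finger_gap: 42.7
grip_force: 0.0
```

Emit:
{"fn": "apply_moves", "kwargs": {
  "steps": [
    [0,26,-4,3,0,0,-0.2],
    [0,26,-5,4,0,0,-0.2],
    [0,27,-4,4,0,0,-0.2],
    [0,26,-3,4,0,0,-0.2],
    [0,0,0,30,0,0,0],
    [0,0,0,30,0,0,0],
    [0,0,0,30,0,0,0],
    [0,0,0,0,0,0,0]
  ]
}}

```text
time: 13.3
tool_pos: [528.9, 270.6, 202.2]
tcp_rot: [-179.5, 0.5, 66.1]
ft_force: [-0.6, 0.0, -0.6]
finger_gap: 42.3
grip_force: 0.0
```

```bash
python3 - <<'E'
from h import *
from bench import r
s=r.sense();print(s["tool_pos"],s["tcp_rot"],s["time"],s["joint_pos"])
plan(s,[(534,272,140,66,8),(534,272,85,66,8)],0.2)
E
```

```text
[528.89436077 270.61717045 202.22096285] [-179.47685879    0.53994856   66.1388333 ] 13.3 [2.21525209e+01 8.12853327e+00 8.75970628e+01 1.43747247e-03
 8.50262091e+01 4.60160187e+01]
[[0.2,0,1,8,-0.1,0.11,0],
[0.2,1,0,8,-0,-0,0.01],
[0.2,0,1,7,-0,-0,-0],
[0.2,1,0,8,-0,-0,0],
[0.2,0,1,8,-0,-0,0.01],
[0.2,1,0,8,-0,-0,0],
[0.2,-0,1,7,-0,-0,0],
[0.2,0,0,8,-0,-0,0.01]]

[[0.2,0,0,7,-0,-0,-0],
[0.2,0,0,7,-0,-0,-0],
[0.2,0,0,7,-0,-0,-0],
[0.2,0,0,7,-0,-0,-0],
[0.2,0,0,7,-0,-0,-0],
[0.2,0,0,6,-0,-0,-0],
[0.2,0,0,7,-0,-0,-0],
[0.2,0,0,7,-0,-0,-0]]
```

Emit:
{"fn": "apply_moves", "kwargs": {
  "steps": [
    [0.3,1,1,8,-0.1,0.1,0],
    [0.3,1,1,8,0,0,0],
    [0.3,1,1,8,0,0,0],
    [0.3,0,1,8,0,0,0],
    [0.3,0,0,8,0,0,0],
    [0.3,0,0,8,0,0,0],
    [0.3,0,0,4,0,0,0],
    [0.3,0,0,0,0,0,0]
  ]
}}

```text
time: 14.1
tool_pos: [538.0, 273.3, 157.3]
tcp_rot: [179.6, -0.4, 66.1]
ft_force: [-0.6, 0.8, 0.0]
finger_gap: 55.5
grip_force: 0.0
```

```bash
python3 - <<'E'
from h import *
from bench import r
t=r.snapshot("top");s=r.sense();print(s["tool_pos"],s["tcp_rot"],s["finger_gap"])
cv2.imwrite("pics/c5.png",crop(t,110,105,190,185,7))
E
```

```text
[538.26490615 273.41520809 157.9817497 ] [179.52601087  -0.47182217  66.12705061] 55.04772275652439
```

View pics/c5.png

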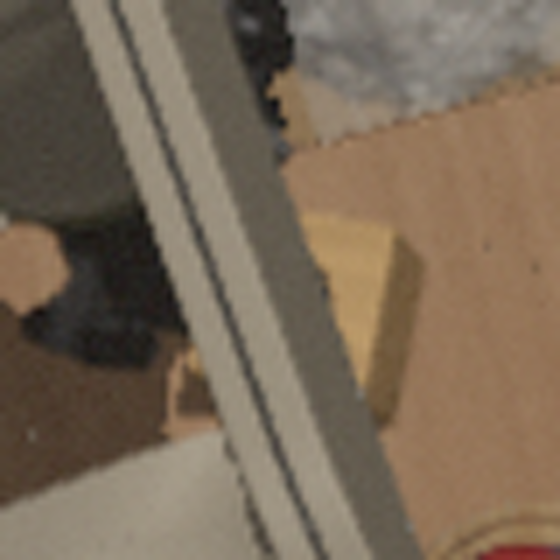

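The forearm hides the tester in this view. Only the stand's right part shows, near crop (350,270). I'll let the arm settle and re-read the pose.

Emit:
{"fn": "apply_moves", "kwargs": {
  "steps": [
    [0.3,0,0,0,0,0,0],
    [0.3,0,0,0,0,0,0],
    [0.3,0,0,0,0,0,0],
    [0.3,0,0,0,0,0,0],
    [0.3,0,0,0,0,0,0],
    [0.3,0,0,0,0,0,0],
    [0.3,0,0,0,0,0,0],
    [0.3,0,0,0,0,0,0]
  ]
}}

```text
time: 14.95
tool_pos: [538.5, 273.5, 158.3]
tcp_rot: [179.5, -0.5, 66.1]
ft_force: [0.1, -0.9, 0.4]
finger_gap: 55.3
grip_force: 0.0
```

```bash
python3 - <<'E'
from h import *
from bench import r
s=r.sense();print(s["tool_pos"],s["tcp_rot"],s["finger_gap"])
E
```

```text
[538.48407255 273.47391122 158.31639545] [179.49923652  -0.49857071  66.12512638] 55.288044574714746
```

Emit:
{"fn": "apply_moves", "kwargs": {
  "steps": [
    [0.3,-1,-1,4,0.1,-0.1,0],
    [0.3,-1,-1,6,0,0,0],
    [0.3,-1,-1,10,0,0,0],
    [0.3,0,-0.5,12,0,0,0],
    [0.3,0,0,12,0,0,0],
    [0.3,0,0,12,0,0,0],
    [0.3,0,0,12,0,0,0],
    [0.3,0,0,4,0,0,0]
  ]
}}

```text
time: 15.75
tool_pos: [533.0, 271.7, 83.9]
tcp_rot: [-179.9, 0.1, 66.1]
ft_force: [-0.2, 0.5, 0.8]
finger_gap: 55.7
grip_force: 0.0
```

Emit:
{"fn": "apply_moves", "kwargs": {
  "steps": [
    [0.1,0,0,0,0,0,0],
    [-0.1,0,0,0,0,0,0],
    [-0.2,0,0,0,0,0,0],
    [-0.3,0,0,0,0,0,0],
    [-0.3,0,0,0,0,0,0],
    [-0.3,0,0,0,0,0,0],
    [-0.3,0,0,0,0,0,0],
    [-0.3,0,0,0,0,0,0]
  ]
}}

```text
time: 16.55
tool_pos: [534.1, 272.2, 86.4]
tcp_rot: [180.0, -0.0, 66.1]
ft_force: [0.1, -0.2, 0.1]
finger_gap: 29.6
grip_force: 0.0
```

Emit:
{"fn": "apply_moves", "kwargs": {
  "steps": [
    [-0.5,0,0,0,0,0,0],
    [-0.6,0,0,0,0,0,0],
    [-0.7,0,0,0,0,0,0],
    [-1,0,0,0,0,0,0],
    [-1,0,0,0,0,0,0],
    [-1,0,0,0,0,0,0],
    [-1,0,0,0,0,0,0],
    [-1,0,0,0,0,0,0]
  ],
  "squeeze": 40
}}

```text
time: 17.35
tool_pos: [534.1, 272.2, 86.4]
tcp_rot: [180.0, -0.0, 66.1]
ft_force: [0.2, -0.0, -0.3]
finger_gap: 17.5
grip_force: 39.6
```

```bash
python3 - <<'E'
from h import *
from bench import r
s=r.sense();print({k:np.round(s[k],2).tolist() for k in("tool_pos","tcp_rot","ft_force","wrist_torque","finger_gap","grip_force","time","joint_pos")})
E
```

```text
{'tool_pos': [534.13, 272.2, 86.35], 'tcp_rot': [180.0, -0.0, 66.12], 'ft_force': [0.22, -0.03, -0.34], 'wrist_torque': [0.03, -0.09, 0.02], 'finger_gap': 17.47, 'grip_force': 39.64, 'time': 17.35, 'joint_pos': [22.1, 13.81, 93.71, 0.0, 72.47, 45.98]}
```

The grip is centred: gap 17.5 mm and no side force. Lifting now.

Emit:
{"fn": "apply_moves", "kwargs": {
  "steps": [
    [-1,0,0,-5,0,0,0],
    [-1,0,0,-10,0,0,0],
    [-1,0,0,-15,0,0,0],
    [-1,0,0,-30,0,0,0],
    [-1,0,0,-45,0,0,0],
    [-1,0,0,-45,0,0,0],
    [-1,0,0,-45,0,0,0],
    [-1,0,0,-45,0,0,0]
  ]
}}

```text
time: 18.15
tool_pos: [533.8, 272.1, 330.1]
tcp_rot: [179.9, -0.1, 66.1]
ft_force: [0.1, 0.4, -1.4]
finger_gap: 17.6
grip_force: 39.5
```

```bash
python3 - <<'E'
from h import *
from bench import r
s=r.sense();print({k:np.round(s[k],2).tolist() for k in("tool_pos","tcp_rot","ft_force","wrist_torque","finger_gap","grip_force","time","joint_pos")})
plan(s,[(500,180,340,66,4),(450,0,340,66,7),(360,-250,320,66,9),(338,-302,230,66,4)],-1)
E
```

```text
{'tool_pos': [533.81, 272.09, 330.09], 'tcp_rot': [179.92, -0.08, 66.13], 'ft_force': [0.07, 0.42, -1.44], 'wrist_torque': [0.01, 0.01, 0.02], 'finger_gap': 17.62, 'grip_force': 39.5, 'time': 18.15, 'joint_pos': [22.11, 6.14, 76.49, 0.0, 97.25, 45.98]}
[[-1,-24,2,-3,0.02,-0.02,0.01],
[-1,-25,1,-2,-0,0,0],
[-1,-24,2,-2,-0,0,0.01],
[-1,-25,1,-3,-0,0,0.01],
[-1,-26,4,0,-0,0,-0],
[-1,-27,4,0,-0,0,-0],
[-1,-26,4,0,-0,0,-0],
[-1,-27,4,0,-0,0,-0]]

[[-1,-26,4,0,-0,0,-0],
[-1,-26,4,0,-0,0,-0],
[-1,-27,4,0,-0,0,-0],
[-1,-29,2,2,-0,0,-0],
[-1,-30,2,2,-0,0,-0],
[-1,-29,3,3,-0,0,-0],
[-1,-30,2,2,-0,0,-0],
[-1,-29,2,2,-0,0,-0]]

[[-1,-29,2,2,-0,0,-0],
[-1,-30,2,3,-0,0,-0],
[-1,-29,2,2,-0,0,-0],
[-1,-30,3,2,-0,0,-0],
[-1,-14,0,23,-0,0,-0],
[-1,-14,0,22,-0,0,-0],
[-1,-14,1,23,-0,0,-0],
[-1,-14,-0,22,-0,0,-0]]
```

Emit:
{"fn": "apply_moves", "kwargs": {
  "steps": [
    [-1,-24,2,-3,0,0,0],
    [-1,-25,1,-2,0,0,0],
    [-1,-24,2,-2,0,0,0],
    [-1,-25,1,-3,0,0,0],
    [-1,-26,4,0,0,0,0],
    [-1,-27,4,0,0,0,0],
    [-1,-26,4,0,0,0,0],
    [-1,-27,4,0,0,0,0]
  ]
}}

```text
time: 18.95
tool_pos: [471.2, 75.8, 338.0]
tcp_rot: [179.9, -0.1, 66.1]
ft_force: [-0.4, -0.1, -0.1]
finger_gap: 18.1
grip_force: 39.5
```

Emit:
{"fn": "apply_moves", "kwargs": {
  "steps": [
    [-1,-26,4,0,0,0,0],
    [-1,-26,4,0,0,0,0],
    [-1,-27,4,0,0,0,0],
    [-1,-29,2,2,0,0,0],
    [-1,-30,2,2,0,0,0],
    [-1,-29,3,3,0,0,0],
    [-1,-30,2,2,0,0,0],
    [-1,-29,2,2,0,0,0]
  ]
}}

```text
time: 19.75
tool_pos: [400.6, -140.3, 327.0]
tcp_rot: [179.9, 0.0, 66.1]
ft_force: [0.3, -0.7, -1.0]
finger_gap: 17.4
grip_force: 39.5
```

Emit:
{"fn": "apply_moves", "kwargs": {
  "steps": [
    [-1,-29,2,2,0,0,0],
    [-1,-30,2,3,0,0,0],
    [-1,-29,2,2,0,0,0],
    [-1,-30,3,2,0,0,0],
    [-1,-14,0,23,0,0,0],
    [-1,-14,0,22,0,0,0],
    [-1,-14,1,23,0,0,0],
    [-1,-14,0,22,0,0,0]
  ]
}}

```text
time: 20.55
tool_pos: [339.8, -303.2, 227.1]
tcp_rot: [179.9, 0.0, 66.1]
ft_force: [0.6, -0.3, -1.1]
finger_gap: 17.8
grip_force: 39.5
```

Emit:
{"fn": "apply_moves", "kwargs": {
  "steps": [
    [-1,0,0,0,0,0,0],
    [-1,0,0,0,0,0,0],
    [-1,0,0,0,0,0,0],
    [-1,0,0,0,0,0,0],
    [-1,0,0,0,0,0,0],
    [-1,0,0,0,0,0,0],
    [-1,0,0,0,0,0,0],
    [-1,0,0,0,0,0,0]
  ]
}}

```text
time: 21.35
tool_pos: [340.0, -302.3, 226.3]
tcp_rot: [-180.0, -0.0, 66.1]
ft_force: [-0.2, -0.2, -1.2]
finger_gap: 17.5
grip_force: 39.4
```

```bash
python3 - <<'E'
from h import *
from bench import r
s=r.sense();print({k:np.round(s[k],2).tolist() for k in("tool_pos","tcp_rot","ft_force","wrist_torque","finger_gap","grip_force","time","joint_pos")})
d=r.snapshot("scene");t=r.snapshot("top");pickle.dump((d,t),open("3.pkl","wb"))
cv2.imwrite("pics/c6.png",np.hstack([crop(d,310,160,400,250,4),crop(t,315,160,405,250,4)]))
E
```

```text
{'tool_pos': [339.98, -302.3, 226.35], 'tcp_rot': [-180.0, -0.0, 66.13], 'ft_force': [-0.2, -0.16, -1.21], 'wrist_torque': [-0.01, 0.01, 0.03], 'finger_gap': 17.46, 'grip_force': 39.4, 'time': 21.35, 'joint_pos': [-48.1, -15.49, 107.68, 0.0, 87.82, -24.24]}
```

View pics/c6.png

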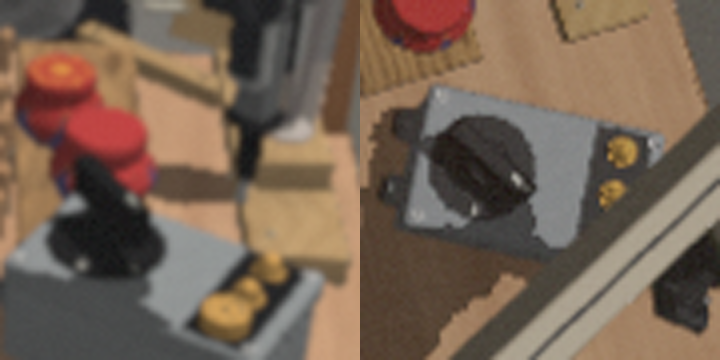

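Left (scene) crop: the tester hangs upright with its tip near (243,205), above the pad at (225,312). The right (top) crop shows the handle at off and the pad hidden by the arm. I'll check tip and pad with the scene camera.

```bash
python3 - <<'E'
from h import *
d,t=pickle.load(open("3.pkl","rb"));ts,d2=pickle.load(open("2.pkl","rb"))
def proj(d,p):
    q=np.linalg.inv(d["T"])@np.r_[p,1];q=d["mtx"]@q[:3];return (q[:2]/q[2]).round(1)
print("tip proj",proj(d,[340,-302.3,150]),"guard",proj(d,[340,-302.3,200]),"pad proj",proj(d,[337.6,-302,82]))
c=crop(d,340,170,400,250,7)
for p,col in(([340,-302.3,150],(0,255,0)),([340,-302.3,184],(255,255,0)),([337.6,-302,82],(0,0,255))):
    u=(np.array(proj(d,p))-[340,170]+.5)*7;cv2.circle(c,tuple(int(x) for x in u),3,col,1)
# pad top centroid from brass pixels in both cameras (top view before: 2.pkl)
g=d["color"].astype(int);P=cloud(d)
m=(g[:,:,2]-g[:,:,0]>70)&(np.abs(P[:,:,0]-338)<20)&(np.abs(P[:,:,1]+302)<20)&(P[:,:,2]>78.5)&(P[:,:,2]<88)
print("scene pad",m.sum(),P[m].mean(0).round(1))
P0=np.mean([cloud(x) for x in ts],0);g=ts[0]["color"].astype(int);m=(g[:,:,2]-g[:,:,0]>70)&(np.hypot(P0[:,:,0]-338,P0[:,:,1]+302)<16)&(P0[:,:,2]>78)
print("top pad",m.sum(),P0[m].mean(0).round(1))
cv2.imwrite("pics/c7.png",c)
E
```

```text
tip proj [370.1 211. ] guard [373.1 190.1] pad proj [365.8 238. ]
scene pad 81 [ 338.8 -302.5   82.5]
top pad 80 [ 338.4 -300.9   82.6]
```

View pics/c7.png

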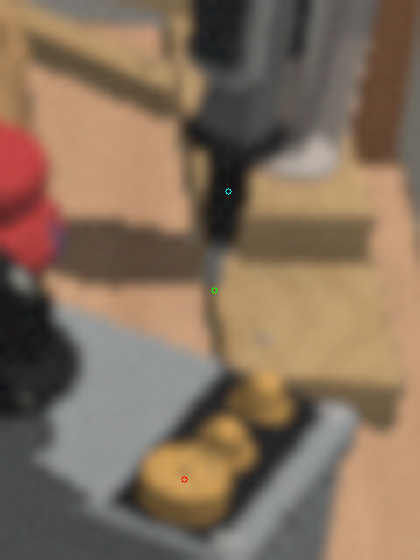

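The projected markers fall on the tester's nose, the pin end (214,290) and the pad centre (184,480), and the two cameras agree on the pad to within 2 mm. I'll make a 2 mm correction and descend to just above the pad.

Emit:
{"fn": "apply_moves", "kwargs": {
  "steps": [
    [-1,0,-1,6,0,0,0],
    [-1,0,-1,10,0,0,0],
    [-1,0,0,12,0,0,0],
    [-1,0,0,12,0,0,0],
    [-1,0,0,10,0,0,0],
    [-1,0,0,6,0,0,0],
    [-1,0,0,4,0,0,0],
    [-1,0,0,2,0,0,0]
  ]
}}

```text
time: 22.25
tool_pos: [338.1, -301.5, 164.0]
tcp_rot: [-180.0, -0.0, 66.1]
ft_force: [0.0, -0.3, -0.1]
finger_gap: 17.4
grip_force: 39.4
```

Emit:
{"fn": "apply_moves", "kwargs": {
  "steps": [
    [-1,0,0,0,0,0,0],
    [-1,0,0,0,0,0,0],
    [-1,0,0,0,0,0,0],
    [-1,0,0,0,0,0,0],
    [-1,0,0,0,0,0,0],
    [-1,0,0,0,0,0,0],
    [-1,0,0,0,0,0,0],
    [-1,0,0,0,0,0,0]
  ]
}}

```text
time: 23.05
tool_pos: [338.1, -301.6, 164.3]
tcp_rot: [-180.0, -0.0, 66.1]
ft_force: [0.1, 0.7, -0.4]
finger_gap: 17.4
grip_force: 39.4
```

Emit:
{"fn": "apply_moves", "kwargs": {
  "steps": [
    [-1,0,0,2,0,0,0],
    [-1,0,0,2,0,0,0],
    [-1,0,0,2,0,0,0],
    [-1,0,0,1,0,0,0],
    [-1,0,0,1,0,0,0],
    [-1,0,0,1,0,0,0],
    [-1,0,0,0,0,0,0],
    [-1,0,0,0,0,0,0]
  ]
}}

```text
time: 23.85
tool_pos: [338.1, -301.6, 155.4]
tcp_rot: [180.0, 0.0, 66.1]
ft_force: [-0.3, -0.2, 0.7]
finger_gap: 17.6
grip_force: 39.7
```

```bash
python3 - <<'E'
from h import *
from bench import r
for _ in range(8):
    r.snapshot("scene");s=r.sense();print(np.round(s["ft_force"],2),np.round(s["tool_pos"],1))
E
```

```text
[-0.73  0.17  0.96] [ 338.2 -301.6  155.5]
[-1.41  1.63  1.62] [ 338.1 -301.6  155.4]
[-0.5   1.05  1.54] [ 338.1 -301.6  155.4]
[-0.45  0.36  1.1 ] [ 338.1 -301.6  155.4]
[0.26 0.27 0.57] [ 338.1 -301.6  155.4]
[-1.17  0.45  0.15] [ 338.1 -301.6  155.4]
[0.05 1.01 0.78] [ 338.1 -301.6  155.4]
[-0.06 -0.28  1.16] [ 338.1 -301.6  155.3]
```

Emit:
{"fn": "apply_moves", "kwargs": {
  "steps": [
    [-1,0,0,1,0,0,0],
    [-1,0,0,1,0,0,0],
    [-1,0,0,0.4,0,0,0],
    [-1,0,0,0,0,0,0],
    [-1,0,0,0,0,0,0],
    [-1,0,0,0,0,0,0],
    [-1,0,0,0,0,0,0],
    [-1,0,0,0,0,0,0]
  ]
}}

```text
time: 25.05
tool_pos: [338.1, -301.6, 153.0]
tcp_rot: [180.0, 0.0, 66.1]
ft_force: [-0.4, -0.0, 2.2]
finger_gap: 17.4
grip_force: 39.7
```

```bash
python3 - <<'E'
from h import *
from bench import r
f=[]
for i in range(14):
    d=r.snapshot("scene");s=r.sense();f.append(s["ft_force"])
print(np.mean(f,0),np.std(f,0),s["tool_pos"],s["tcp_rot"],s["finger_gap"],s["grip_force"],s["time"])
t=r.snapshot("top")
cv2.imwrite("pics/c8.png",np.hstack([crop(d,340,180,400,260,7),crop(t,110,130,190,270,4)]))
E
```

```text
[-0.38873795  0.35838407  1.95449097] [0.46841907 0.56288579 0.49782666] [ 338.09501404 -301.58067756  152.91886494] [-1.79998887e+02  2.47321191e-03  6.61256631e+01] 17.39811543780457 39.704915285110474 25.75
```

View pics/c8.png

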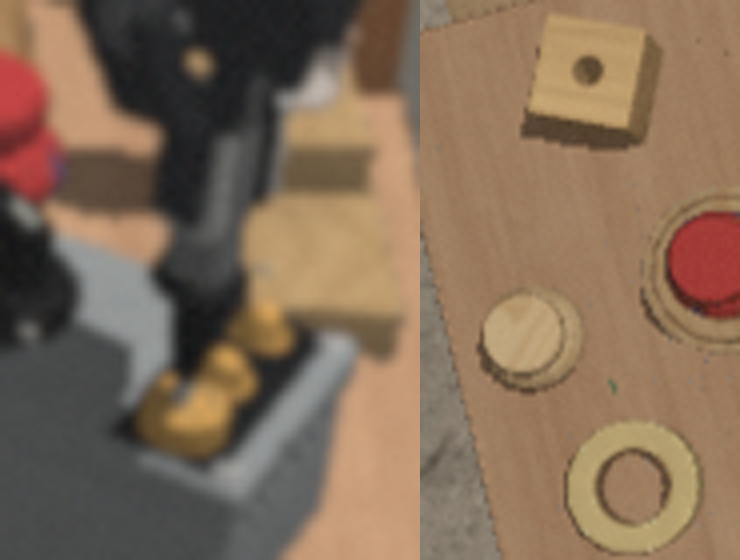

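The tip stands on the pad centre at crop (183,400), clear of the nuts. The stand is empty, and the jar and tape are undisturbed. The measured force is about 2.0 N plus 0.9 N tester weight, so about 2.8 N and 4.6 mm of travel.

```bash
python3 -c "
from bench import r
print(r.hand_in())"
```

```text
the job is handed in; nothing more can be done
None
```

I handed the job in with the handle turned to its off stop and the gripper holding the tester upright on the pad centre, pressing at about 2.8 N (tip pushed in about 4.6 mm, estimated from the wrist force); the hand-in gave no verdict.

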